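# Rehang the optician's pliers in the same order

### The job

The four washed pliers hang on the steel drain rack. Move them one by one to the wooden bench rack, one in each place between the pins, hung astride the rail with the jaws up and in the same left-to-right order as they hang now, so that the optician finds each without looking. Let none of them fall onto the bench.

Things in the scene. Friction and masses are not known exactly. Their poses are not given: they have to be found in the camera images.
- snipe_head (a point): Point in the head of the snipe-nose pliers: slim steel jaws, 14 mm (x) by 9 mm (y) at the point, stepping to a tip 10 by 6 mm, top 30 mm above it. It hangs astride a rail, jaws up: crotch 26 mm below the point, on the rail; two black handles, inner gap 34 mm, overall 56 mm in x, end 105 mm below it. z up, x across the rail, y along it. Rigid, 110 g. Pinch here across x, lift straight up. Either way round is right.
- nylon_head (a point): Point in the head of the nylon-jaw pliers: two white plastic pads in steel shoes, a block 24 mm (x) by 18 mm (y), from 2 to 28 mm above the point. It hangs astride a rail, jaws up: crotch 26 mm below the point, on the rail; two black handles, inner gap 34 mm, overall 56 mm in x, end 105 mm below it. z up, x across the rail, y along it. Rigid, 110 g. Pinch here across x, lift straight up. Either way round is right.
- nipper_head (a point): Point in the head of the end nippers: steel jaws bow out to 33 mm (x), meet in a broad edge 20 mm (y) on top, 24 mm above the point. It hangs astride a rail, jaws up: crotch 26 mm below the point, on the rail; two black handles, inner gap 34 mm, overall 56 mm in x, end 105 mm below it. z up, x across the rail, y along it. Rigid, 110 g. Pinch here across x, lift straight up. Either way round is right.
- axis_head (a point): Point in the head of the lens-axis pliers: two round steel cups, 28 mm across, black rubber faces meeting, 26 mm (x) by 28 mm (y), top 31 mm above the point. It hangs astride a rail, jaws up: crotch 26 mm below the point, on the rail; two black handles, inner gap 34 mm, overall 56 mm in x, end 105 mm below it. z up, x across the rail, y along it. Rigid, 110 g. Pinch here across x, lift straight up. Either way round is right.
- saddle_snipe: The black plastic saddle of the drain rack on which the snipe pliers hang at the start; fixed, it stays and keeps the starting order. Seat 12 mm (x) by 44 mm (y), a cheek 3 mm thick, 12 mm above the seat, at each y end. Origin under its middle, seat 4 mm above. All four look alike; axes as the drain rack's.
- saddle_nylon: The black plastic saddle of the drain rack on which the nylon pliers hang at the start; fixed, it stays and keeps the starting order. Seat 12 mm (x) by 44 mm (y), a cheek 3 mm thick, 12 mm above the seat, at each y end. Origin under its middle, seat 4 mm above. All four look alike; axes as the drain rack's.
- saddle_nipper: The black plastic saddle of the drain rack on which the nipper pliers hang at the start; fixed, it stays and keeps the starting order. Seat 12 mm (x) by 44 mm (y), a cheek 3 mm thick, 12 mm above the seat, at each y end. Origin under its middle, seat 4 mm above. All four look alike; axes as the drain rack's.
- saddle_axis: The black plastic saddle of the drain rack on which the lens-axis pliers hang at the start; fixed, it stays and keeps the starting order. Seat 12 mm (x) by 44 mm (y), a cheek 3 mm thick, 12 mm above the seat, at each y end. Origin under its middle, seat 4 mm above. All four look alike; axes as the drain rack's.
- drain_rack: Steel drain rack: drip tray 85 mm (x) by 250 mm (y), two end posts 95 mm high, a rail along y with the four black saddles at y = +75, +25, -25, -75 mm, seats 100 mm above the bench. Fixed. Origin under its middle; +y is its left end seen from the robot. Either rack may be the nearer.
- bench_rack: Wooden bench rack, empty at first: base 85 (x) by 250 mm (y), end posts 14 mm thick at y = +-113 mm, 105 mm high; rail along y, 12 mm thick, top at 100 mm. Pins 4 mm thick, 14 mm high at y = +100, +50, 0, -50, -100 mm part four places, centres y = +75, +25, -25, -75 mm, x = 0; heads hang there at 126 mm. Fixed. Origin under its middle; +y left from the robot.
There are look-alikes about, which are no part of the job. What is shaped like the part that bears snipe_head but blue or yellow is not meant.

How it is judged (in metres and radians):
At the end, for the whole second after the job is handed in: Each pliers hangs at rest on the bench rack in the place, counted from the left, that it had on the drain rack: head within 19 mm of the place's centre along the rail, 10 mm across it, 6 mm of seated height, within 0.25 rad of upright (((y of saddle_snipe in the frame of drain_rack between 0.063 and 0.087 m and y of snipe_head in the frame of bench_rack between 0.056 and 0.094 m) or (y of saddle_snipe in the frame of drain_rack between 0.013 and 0.037 m and y of snipe_head in the frame of bench_rack between 0.006 and 0.044 m) or (y of saddle_snipe in the frame of drain_rack between -0.037 and -0.013 m and y of snipe_head in the frame of bench_rack between -0.044 and -0.006 m) or (y of saddle_snipe in the frame of drain_rack between -0.087 and -0.063 m and y of snipe_head in the frame of bench_rack between -0.094 and -0.056 m)) and x of snipe_head in the frame of bench_rack between -0.01 and 0.01 m and z of snipe_head in the frame of bench_rack between 0.12 and 0.132 m and angle between each of snipe_head, nylon_head, nipper_head, axis_head's own z axis and vertical below 0.25 rad and linear speed of each of snipe, nylon, nipper, axis below 0.02 m/s and ((y of saddle_nylon in the frame of drain_rack between 0.063 and 0.087 m and y of nylon_head in the frame of bench_rack between 0.056 and 0.094 m) or (y of saddle_nylon in the frame of drain_rack between 0.013 and 0.037 m and y of nylon_head in the frame of bench_rack between 0.006 and 0.044 m) or (y of saddle_nylon in the frame of drain_rack between -0.037 and -0.013 m and y of nylon_head in the frame of bench_rack between -0.044 and -0.006 m) or (y of saddle_nylon in the frame of drain_rack between -0.087 and -0.063 m and y of nylon_head in the frame of bench_rack between -0.094 and -0.056 m)) and x of nylon_head in the frame of bench_rack between -0.01 and 0.01 m and z of nylon_head in the frame of bench_rack between 0.12 and 0.132 m and ((y of saddle_nipper in the frame of drain_rack between 0.063 and 0.087 m and y of nipper_head in the frame of bench_rack between 0.056 and 0.094 m) or (y of saddle_nipper in the frame of drain_rack between 0.013 and 0.037 m and y of nipper_head in the frame of bench_rack between 0.006 and 0.044 m) or (y of saddle_nipper in the frame of drain_rack between -0.037 and -0.013 m and y of nipper_head in the frame of bench_rack between -0.044 and -0.006 m) or (y of saddle_nipper in the frame of drain_rack between -0.087 and -0.063 m and y of nipper_head in the frame of bench_rack between -0.094 and -0.056 m)) and x of nipper_head in the frame of bench_rack between -0.01 and 0.01 m and z of nipper_head in the frame of bench_rack between 0.12 and 0.132 m and ((y of saddle_axis in the frame of drain_rack between 0.063 and 0.087 m and y of axis_head in the frame of bench_rack between 0.056 and 0.094 m) or (y of saddle_axis in the frame of drain_rack between 0.013 and 0.037 m and y of axis_head in the frame of bench_rack between 0.006 and 0.044 m) or (y of saddle_axis in the frame of drain_rack between -0.037 and -0.013 m and y of axis_head in the frame of bench_rack between -0.044 and -0.006 m) or (y of saddle_axis in the frame of drain_rack between -0.087 and -0.063 m and y of axis_head in the frame of bench_rack between -0.094 and -0.056 m)) and x of axis_head in the frame of bench_rack between -0.01 and 0.01 m and z of axis_head in the frame of bench_rack between 0.12 and 0.132 m); the robot touches nothing.
It fails at once if a pair of pliers has fallen onto the bench or been laid down there (height (world z) of any of snipe_head, nylon_head, nipper_head, axis_head below 0.07 m).
It also fails if it takes over 109 s, if anything falls off the work surface, if the arm or the gripper's body presses on something with over 40 N, if the wrist force passes 120 N, or if a joint passes its speed limit or range.

### The arm

A 7-joint arm with a two-finger parallel gripper is mounted at the origin on the work surface. World frame = base frame: x ahead of the robot, y to its left, z up, the work surface at z = 0. Lengths are in mm, angles in rad, forces in N, time in s.
With the tool pointing down it reaches from about 425 to 800 mm from the base axis. Payload 8.3 kg.
Tool frame: the origin (TCP) lies on the front face of the gripper's body, between the roots of the fingers; the fingertips stand 73 mm ahead of it and the grasp point (between the pads) lies 54 mm ahead of it; x points along the fingers, y is the direction in which the jaws open and shut, and the axes are right-handed (so a half turn about x gives the same grasp; the last joint's range is limited). The gripper opens to 85 mm and grips with 20 to 120 N. Pads are 22 mm wide; open, the fingers measure 114 mm over their backs; the gripper's body (76 mm by 85 mm) begins 54 mm behind the grasp point. The pads swing forward as they close: fully open they stand 13 mm farther back than shut.
Start: joints at [-1.374, 0.383, 0.016, 1.37, -0.006, 1.388, -0.046], TCP at [160.508, 604.025, 303.879] pointing down, gripper open.
Joint ranges: [-2.95, 2.95], [-0.25, 2.06], [-1.52, 1.56], [0.18, 2.33], [-1.44, 4.58], [0.02, 2.06], [-3.01, 3.01]. Speed limits (rad/s): [2.39, 2.39, 3.01, 3.01, 3.14, 3.14, 3.14].

### API

Orientations are given as a rotation vector (axis times angle).
In Python, from rig import sensors, snapshot, camera_params, manip gives the robot as it stands.
- The arm moves only by the tool drive_tool, never from a script. Its argument "moves" is a list of rows, each an object with "translation": the shift along the tool's x, y, z as a fraction of full scale, a list of three; "rotation": the turn, a rotation vector about the tool's x, y, z as a fraction of full scale, a list of three. In form: [{"translation": [tx, ty, tz], "rotation": [ax, ay, az]}, ...]. A call has 1 to 12 rows; each row shifts and turns the commanded pose from where the row before left it, along the tool's axes as they then stand; what a row does not reach is not made up. Full scale, the value 1, is 0.04 m for a shift and pi rad for a turn. A row lasts 1/10 s, in which the tool goes at most 50 mm and 8.59 degrees, less where a joint would pass 70% of its speed; a pose out of reach is approached as far as the arm can. A call with a number of a shift or a turn outside -1 to 1 is refused whole. A call with a gripper value outside its range is refused whole. "grip" is the opening, from 0 (shut) to 1 (fully open), set as the call begins (left out, the last holds). The fingers move at their own pace and stop on an object; the grip force is fixed at half the most. Time passes only in rows, so rows that do not move let the fingers close. It gives the time, the measured TCP pose, the force and the opening at its end, in the units of the state.
- sensors.get_state(): the state, without advancing time (a new reading comes with each control period).
- snapshot(name): name is "side" or "top"; returns the picture (480x640x3 uint8, blue, green, red); there is no depth.
- camera_params(name): a dict with "K" (3x3 intrinsics, pixels), "view" (4x4, takes a point from world to camera coordinates). Camera axes: x right, y up, looking along -z (the intrinsics and any distortion apply to the point x, -y, -z); pixel columns grow to the right and rows downward; lengths in mm; the calibration is good to about 2 mm. A picture is of the moment at which its call begins. camera_params takes no time and is no camera call.
- manip.hand_in(): hands the job in, once; it reports no verdict.
The state is a dict: "clock": time; "q": joint angles; "joint_velocities": joint speeds; "joint_torque": joint torques, N m; "eef_pos": TCP position; "ee_rot": TCP orientation; "force": force on the tool from outside, world axes, zero at the start; "torque": the same for the moment, N m; "finger_gap": finger opening in mm.
Only numpy, scipy, OpenCV 4.12 (cv2) and the standard library are available. Lean on these libraries where they do the work, as an engineer would, in place of code of your own. Each camera call takes 0.05 s, during which the arm holds its last target. There are 200 camera calls.

## Working session

There is one attempt and no reset: what is moved stays moved. The work goes in short steps, Python scripts to look and compute and a tool call to move; the robot and the scene stay as the last step left them, time stands still between calls to the robot, and variables do not carry over. Pictures are saved under pics/ and viewed, about 12 in all and at most 16, crops included, and the job is handed in when it is done.

Besides the shell and the picture viewer there is one more tool, called after "Call:" as name([rows], argument=value, ...), one row to a line, values as JSON. drive_tool: Moves the arm, as the interface text tells. Shift numbers are shares of 0.04 m and turn numbers shares of pi rad, none past 1 either way. Its arguments: {"type":"object","properties":{"moves":{"type":"array"},"grip":{"type":"number"}},"required":["moves"]}

```bash
mkdir -p pics; ls
python3 - <<'E'
from rig import sensors, snapshot, camera_params
import cv2,numpy as np
np.set_printoptions(precision=3,suppress=True)
for n in("side","top"):
    cv2.imwrite(f"pics/{n}0.png",snapshot(n)); print(n,camera_params(n))
s=sensors.get_state(); print(s)
E
```

```text
pics
side {'K': array([[564.6  ,   0.   , 326.223],
       [  0.   , 564.6  , 241.725],
       [  0.   ,   0.   ,   1.   ]]), 'view': array([[   0.758,   -0.653,    0.007, -411.188],
       [   0.408,    0.481,    0.776, -326.02 ],
       [  -0.51 ,   -0.585,    0.631, -551.582],
       [   0.   ,    0.   ,    0.   ,    1.   ]])}
top {'K': array([[551.164,   0.   , 312.439],
       [  0.   , 551.164, 234.662],
       [  0.   ,   0.   ,   1.   ]]), 'view': array([[  -0.018,   -1.   ,    0.024,   29.745],
       [   0.998,   -0.017,    0.064, -577.263],
       [  -0.063,    0.025,    0.998, -769.292],
       [   0.   ,    0.   ,    0.   ,    1.   ]])}
{'clock': 0.1, 'q': array([-1.374,  0.384,  0.016,  1.371, -0.006,  1.388, -0.046]), 'joint_velocities': array([-0.001, -0.003,  0.   , -0.003, -0.001,  0.002,  0.001]), 'joint_torque': array([  0.003, -62.913,   0.848, -37.276,   0.017,   0.01 ,  -0.   ]), 'eef_pos': array([160.431, 603.718, 302.94 ]), 'ee_rot': array([ 0.202,  1.561, -0.205]), 'force': array([ 0.362, -0.209,  0.519]), 'torque': array([ 0.033, -0.012, -0.042]), 'finger_gap': 85.73040843700498}
```

View pics/side0.png

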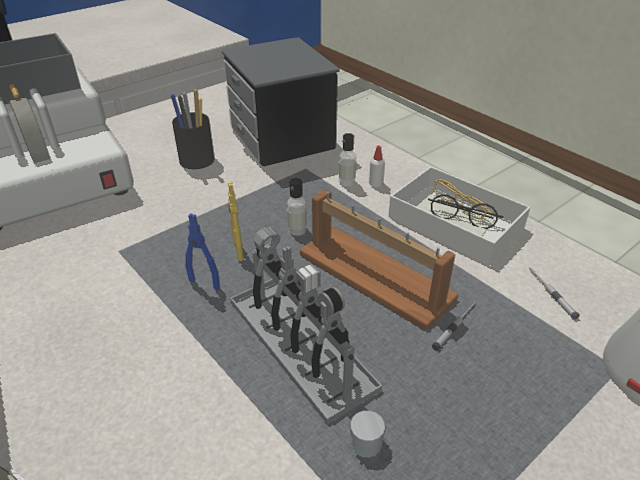

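View pics/top0.png

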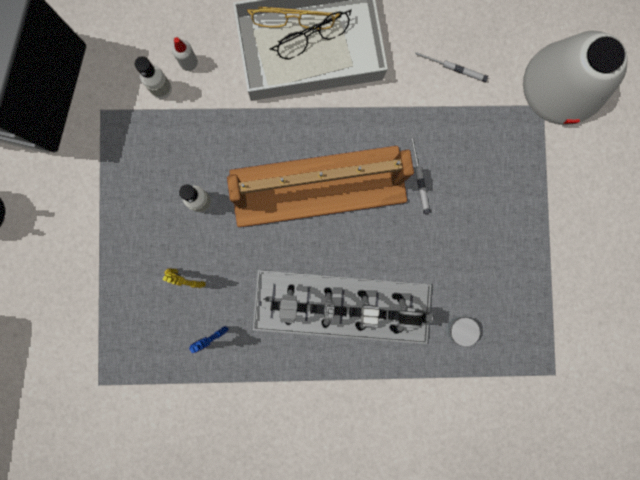

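The side view shows four pliers on the near steel rack at about (265,245), (285,260), (308,280) and (330,300). The blue pliers at (200,250) and the yellow at (235,215) are look-alikes. In the top view, left to right: (288,307) nippers?, (329,310) snipe?, (370,315) nylon, (408,318) axis. The bench rack is behind. One enlarged crop should confirm this.

Run:
```python
import cv2,numpy as np
t=cv2.imread("pics/top0.png")[260:355,245:445]; s=cv2.imread("pics/side0.png")[170:420,225:465]
t2=cv2.imread("pics/top0.png")[140:235,220:420]
r=lambda im,f:cv2.resize(im,None,fx=f,fy=f,interpolation=cv2.INTER_CUBIC)
A=np.vstack([r(t,2),r(t2,2)]);B=r(s,1.52);B=B[:380]
cv2.imwrite("pics/crop0.png",np.hstack([A,B]));print(A.shape,B.shape)
```

```text
(380, 400, 3) (380, 365, 3)
```

View pics/crop0.png

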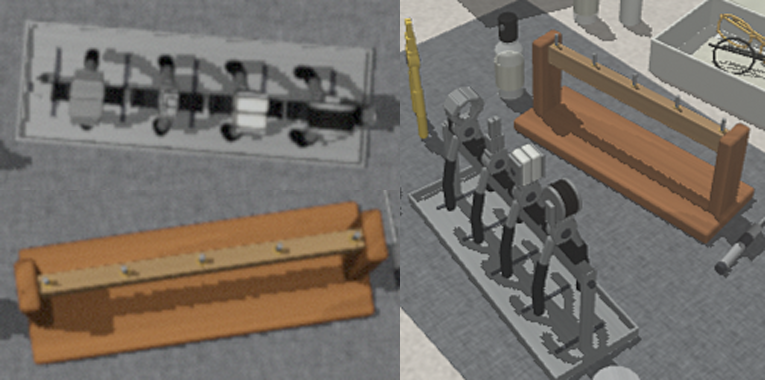

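```bash
cat > h.py <<'E'
import numpy as np
from rig import camera_params
np.set_printoptions(precision=1,suppress=True)
def ray(n,uv):
    c=camera_params(n);K,V=np.array(c["K"]),np.array(c["view"]);R=V[:3,:3];t=V[:3,3]
    p=np.linalg.inv(K)@[uv[0],uv[1],1]; d=R.T@np.array([p[0],-p[1],-p[2]]); return -R.T@t,d
def plane(n,uv,z):
    o,d=ray(n,uv); return o+d*(z-o[2])/d[2]
def proj(n,X):
    c=camera_params(n);p=np.array(c["view"])[:3]@np.append(X,1);q=np.array(c["K"])@[p[0],-p[1],-p[2]];return q[:2]/q[2]
def line(P):
    P=np.array(P);m=P.mean(0);d=P[-1]-P[0];return m,np.degrees(np.arctan2(-d[0],d[1]))
E
python3 - <<'E'
from h import *
import cv2
pins=[plane("top",p,114) for p in[(245,186.5),(282.5,181),(321.5,175),(360,169),(398.5,164)]]
print("pins",np.array(pins)); 
heads=dict(nip=((289,309),150),snipe=((329.5,311),156),nylon=((370,315),154),axis=((410,318.5),157))
H=[plane("top",p,z) for p,z in heads.values()];print("heads",np.array(H))
print([proj("side",h) for h in H],[proj("side",h) for h in pins])
t=cv2.imread("pics/top0.png")
tray=[plane("top",(245+x/2,260+y/2),10) for x,y in[(27,22),(370,48),(358,163),(18,140)]];print(np.array(tray),np.mean(tray,0))
# nylon white blob
for n in("top","side"):
    im=cv2.imread(f"pics/{n}0.png").astype(int);m=(im.min(2)>195)
    k,l,s,c=cv2.connectedComponentsWithStats(m.astype(np.uint8));
    R=(245,260,445,355) if n=="top" else(240,220,380,400)
    for i in range(1,k):
        if s[i,4]>15 and R[0]<c[i][0]<R[2] and R[1]<c[i][1]<R[3]:print(n,c[i],s[i])
E
```

```text
pins [[633.7 105.6 114. ]
 [640.   58.4 114. ]
 [646.9   9.1 114. ]
 [653.9 -39.9 114. ]
 [659.6 -89.  114. ]]
heads [[482.1  52.1 150. ]
 [479.2   4.7 156. ]
 [473.5 -42.9 154. ]
 [468.7 -89.3 157. ]]
[array([265.4, 232.5]), array([285.8, 247.6]), array([306.4, 270.4]), array([329. , 291.2])] [array([326.7, 195. ]), array([350.6, 207.1]), array([377.3, 220.5]), array([405.5, 234.7]), array([435.1, 250.2])]
[[ 527.3   97.6   10. ]
 [ 504.  -149.    10. ]
 [ 422.2 -137.7   10. ]
 [ 443.6  105.1   10. ]] [474.3 -21.   10. ]
side [310.3 268.8] [306 265  10   9  42]
side [303.6 272. ] [300 268   9   9  42]
```

Confirmed from the crop: left to right the order is end nippers (bowed jaws), snipe, nylon (white pads), lens-axis (round black faces). Next I refine the bench rack and work out the moves.

```bash
cat >> h.py <<'E'
from scipy.spatial.transform import Rotation as Ro
def tri(a,b):
    (o1,d1),(o2,d2)=ray("top",a),ray("side",b);d1=d1/np.linalg.norm(d1);d2=d2/np.linalg.norm(d2)
    s=np.linalg.lstsq(np.c_[d1,-d2],o2-o1,rcond=None)[0];p,q=o1+s[0]*d1,o2+s[1]*d2
    return (p+q)/2,np.linalg.norm(p-q)
def goalR(yaw,sg):  # tool x down, tool y = sg * (rack x axis)
    x=np.array([0,0,-1.]);y=sg*np.array([np.cos(yaw),np.sin(yaw),0]);return Ro.from_matrix(np.c_[x,y,np.cross(x,y)])
def plan(grasp,yaw,sg,n,start=None):
    from rig import sensors
    s=sensors.get_state();p=np.array(s["eef_pos"]);R=Ro.from_rotvec(s["ee_rot"])
    if start is not None:p,R=start
    G=goalR(yaw,sg);q=np.array(grasp)+[0,0,54.];w=(R.inv()*G).as_rotvec()
    for i in range(n):
        Rn=R*Ro.from_rotvec(w/n);d=R.inv().apply((q-p)/(n-i))
        print(np.round(d/40,3),np.round(w/n/np.pi,4));p=p+(q-p)/(n-i);R=Rn
    return p,R
E
python3 - <<'E'
from h import *
T=[(245,186.5),(282.5,181),(321.5,175),(360,169),(398.5,164)];S=[(329,199),(353.3,209.5),(380,222.6),(408,237.8),(438.8,253.6)]
P=[tri(a,b) for a,b in zip(T,S)];print(np.array([p[0] for p in P]),[p[1] for p in P]);print(line([p[0] for p in P]),line([plane("top",t,102) for t in T]))
for a,b in zip([(289,309),(329.5,311),(370,315)],[(266.4,234),(286.8,250),(307,270.4)]):print(*tri(a,b))
from rig import sensors
s=sensors.get_state();print(Ro.from_rotvec(s["ee_rot"]).as_matrix().round(3))
print(plan((481,52,240),-0.091,1,20)[0]);plan((481,52,240),-0.091,-1,1)
E
```

```text
[[636.3 105.5 105.3]
 [642.3  57.4 109. ]
 [649.    7.7 109.8]
 [656.  -41.5 108. ]
 [662.3 -91.6 107.7]] [np.float64(3.205288442686769), np.float64(3.720351200216768), np.float64(3.5279822212868313), np.float64(2.7649672416533186), np.float64(4.038462770593242)]
(array([649.2,   7.5, 108. ]), np.float64(-172.47429553509212)) (array([648.9,   8.3, 102. ]), np.float64(-172.41992160543546))
[482.4  51.7 147.6] 1.2907400276810992
[479.5   4.1 152.4] 1.2433036207257127
[473.7 -43.1 154. ] 0.6766951388217911
[[-0.   0.3  1. ]
 [-0.   1.  -0.3]
 [-1.  -0.   0. ]]
[ 0.  -0.6  0.6] [0. 0. 0.]
[ 0.  -0.5  0.6] [0. 0. 0.]
[ 0.  -0.5  0.6] [0. 0. 0.]
[ 0.  -0.4  0.7] [0. 0. 0.]
[ 0.  -0.4  0.7] [0. 0. 0.]
[ 0.  -0.3  0.7] [0. 0. 0.]
[ 0.  -0.3  0.7] [0. 0. 0.]
[ 0.  -0.2  0.8] [0. 0. 0.]
[ 0.  -0.2  0.8] [0. 0. 0.]
[ 0.  -0.1  0.8] [0. 0. 0.]
[ 0.  -0.1  0.8] [0. 0. 0.]
[ 0.  -0.   0.8] [0. 0. 0.]
[0.  0.  0.8] [0. 0. 0.]
[0.  0.1 0.8] [0. 0. 0.]
[0.  0.2 0.8] [0. 0. 0.]
[0.  0.2 0.8] [0. 0. 0.]
[0.  0.3 0.8] [0. 0. 0.]
[0.  0.3 0.7] [0. 0. 0.]
[0.  0.4 0.7] [0. 0. 0.]
[0.  0.4 0.7] [0. 0. 0.]
[481.  52. 294.]
[  0.2 -11.3  11.3] [-0.6 -0.   0. ]
```

```bash
sed -i 's/print(np.round(d\/40,3),np.round(w\/n\/np.pi,4))/print(*[f"{v:.3f}" for v in d\/40],"|",*[f"{v:.4f}" for v in w\/n\/np.pi])/' h.py
python3 - <<'E'
from h import *
st=plan((440,360,240),0.64,1,12);print();plan((481,52,240),-0.091,1,12,st)
E
```

```text
0.019 -0.341 0.693 | 0.0178 0.0000 0.0000
0.019 -0.302 0.711 | 0.0178 0.0000 0.0000
0.019 -0.262 0.727 | 0.0178 0.0000 0.0000
0.019 -0.221 0.741 | 0.0178 0.0000 0.0000
0.019 -0.179 0.752 | 0.0178 0.0000 0.0000
0.019 -0.137 0.761 | 0.0178 0.0000 0.0000
0.019 -0.094 0.767 | 0.0178 0.0000 0.0000
0.019 -0.051 0.771 | 0.0178 0.0000 0.0000
0.019 -0.008 0.773 | 0.0178 0.0000 0.0000
0.019 0.036 0.772 | 0.0178 0.0000 0.0000
0.019 0.079 0.769 | 0.0178 0.0000 0.0000
0.019 0.121 0.763 | 0.0178 0.0000 0.0000

0.000 -0.315 0.566 | 0.0194 0.0000 -0.0000
0.000 -0.280 0.584 | 0.0194 0.0000 -0.0000
0.000 -0.244 0.600 | 0.0194 0.0000 -0.0000
0.000 -0.207 0.613 | 0.0194 0.0000 -0.0000
0.000 -0.169 0.625 | 0.0194 0.0000 -0.0000
0.000 -0.131 0.634 | 0.0194 0.0000 -0.0000
0.000 -0.092 0.641 | 0.0194 0.0000 -0.0000
0.000 -0.053 0.645 | 0.0194 0.0000 -0.0000
0.000 -0.013 0.647 | 0.0194 0.0000 -0.0000
0.000 0.026 0.647 | 0.0194 0.0000 -0.0000
0.000 0.066 0.644 | 0.0194 0.0000 -0.0000
0.000 0.105 0.639 | 0.0194 0.0000 -0.0000
```

Call:
drive_tool([
  {"translation": [0.02,-0.34,0.69],"rotation": [0.018,0,0]},
  {"translation": [0.02,-0.3,0.71],"rotation": [0.018,0,0]},
  {"translation": [0.02,-0.26,0.73],"rotation": [0.018,0,0]},
  {"translation": [0.02,-0.22,0.74],"rotation": [0.018,0,0]},
  {"translation": [0.02,-0.18,0.75],"rotation": [0.018,0,0]},
  {"translation": [0.02,-0.14,0.76],"rotation": [0.018,0,0]},
  {"translation": [0.02,-0.09,0.77],"rotation": [0.018,0,0]},
  {"translation": [0.02,-0.05,0.77],"rotation": [0.018,0,0]},
  {"translation": [0.02,-0.01,0.77],"rotation": [0.018,0,0]},
  {"translation": [0.02,0.04,0.77],"rotation": [0.018,0,0]},
  {"translation": [0.02,0.08,0.77],"rotation": [0.018,0,0]},
  {"translation": [0.02,0.12,0.76],"rotation": [0.018,0,0]},
], grip=1)

```text
clock: 1.3
eef_pos: [439.7, 358.7, 293.9]
ee_rot: [0.733, 1.444, -0.734]
force: [-0.5, -0.4, -0.0]
finger_gap: 85.5
```

Call:
drive_tool([
  {"translation": [0,-0.32,0.57],"rotation": [0.019,0,0]},
  {"translation": [0,-0.28,0.58],"rotation": [0.019,0,0]},
  {"translation": [0,-0.24,0.6],"rotation": [0.019,0,0]},
  {"translation": [0,-0.21,0.61],"rotation": [0.019,0,0]},
  {"translation": [0,-0.17,0.63],"rotation": [0.019,0,0]},
  {"translation": [0,-0.13,0.63],"rotation": [0.019,0,0]},
  {"translation": [0,-0.09,0.64],"rotation": [0.019,0,0]},
  {"translation": [0,-0.05,0.65],"rotation": [0.019,0,0]},
  {"translation": [0,-0.01,0.65],"rotation": [0.019,0,0]},
  {"translation": [0,0.03,0.65],"rotation": [0.019,0,0]},
  {"translation": [0,0.07,0.64],"rotation": [0.019,0,0]},
  {"translation": [0,0.1,0.64],"rotation": [0.019,0,0]},
])

```text
clock: 2.5
eef_pos: [480.4, 49.4, 294.3]
ee_rot: [1.274, 1.166, -1.274]
force: [0.5, 0.1, 0.5]
finger_gap: 85.3
```

Run:
```python
from h import *
from rig import sensors,snapshot
import cv2
s=sensors.get_state();print(s["eef_pos"],s["clock"],s["force"],s["q"]);print(Ro.from_rotvec(s["ee_rot"]).as_matrix().round(4).tolist())
plan((481.5,52.5,240),-0.091,1,1)
```

```text
[480.4  49.4 294.3] 2.5 [0.5 0.1 0.5] [-0.7  0.1  0.6  1.8 -0.   1.3 -0.2]
[[0.0001, 0.9961, -0.0887], [-0.0, -0.0887, -0.9961], [-1.0, 0.0001, 0.0]]
0.008 0.021 -0.081 | 0.0007 0.0000 -0.0000
```

Call:
drive_tool([
  {"translation": [0.3,0.02,-0.08],"rotation": [0,0,0]},
  {"translation": [0.4,0,0],"rotation": [0,0,0]},
  {"translation": [0.4,0,0],"rotation": [0,0,0]},
  {"translation": [0.4,0,0],"rotation": [0,0,0]},
  {"translation": [0.4,0,0],"rotation": [0,0,0]},
  {"translation": [0.4,0,0],"rotation": [0,0,0]},
  {"translation": [0.3,0,0],"rotation": [0,0,0]},
  {"translation": [0.2,0,0],"rotation": [0,0,0]},
  {"translation": [0,0,0],"rotation": [0,0,0]},
])

```text
clock: 3.4
eef_pos: [480.7, 54.4, 181.3]
ee_rot: [1.269, 1.169, -1.273]
force: [-0.1, 1.3, 0.3]
finger_gap: 85.4
```

Run:
```python
from h import *
from rig import sensors,snapshot
import cv2
s=sensors.get_state();print(s["eef_pos"],s["clock"],s["force"])
t=snapshot("top")[230:380,220:460];d=snapshot("side")[150:400,200:440]
cv2.imwrite("pics/g1.png",np.hstack([cv2.resize(t,(400,250)),cv2.resize(d,(400,417))[:250]]) if 0 else cv2.resize(d,(576,600)))
cv2.imwrite("pics/g1t.png",cv2.resize(t,(480,300)))
```

```text
[480.7  54.4 181.3] 3.4 [-0.1  1.3  0.3]
```

View pics/g1.png

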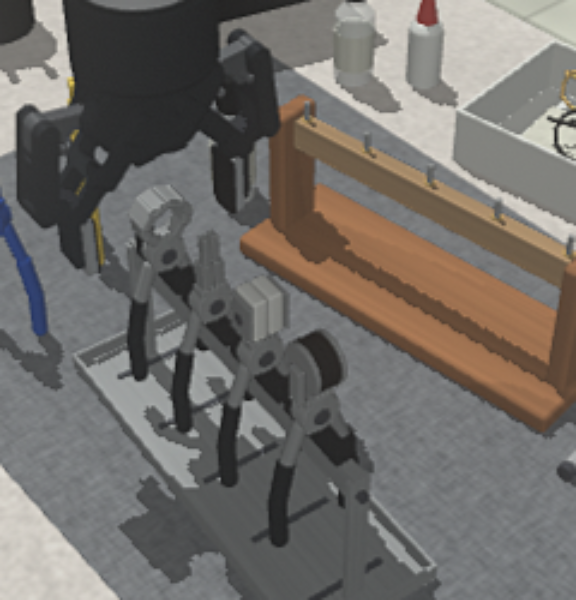

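The view shows the open fingers straddling the nipper head at about (160,215) in the crop, with the neighbours clear. I close now.

Call:
drive_tool([
  {"translation": [0,0,0],"rotation": [0,0,0]},
  {"translation": [0,0,0],"rotation": [0,0,0]},
  {"translation": [0,0,0],"rotation": [0,0,0]},
  {"translation": [0,0,0],"rotation": [0,0,0]},
  {"translation": [0,0,0],"rotation": [0,0,0]},
  {"translation": [0,0,0],"rotation": [0,0,0]},
  {"translation": [0,0,0],"rotation": [0,0,0]},
  {"translation": [0,0,0],"rotation": [0,0,0]},
  {"translation": [0,0,0],"rotation": [0,0,0]},
  {"translation": [0,0,0],"rotation": [0,0,0]},
], grip=0)

```text
clock: 4.5
eef_pos: [481.4, 54.7, 182.7]
ee_rot: [1.271, 1.168, -1.27]
force: [-0.5, 0.5, 5.9]
finger_gap: 31.5
```

Run:
```python
from h import *
from rig import sensors,snapshot
import cv2
s=sensors.get_state();print(s["eef_pos"],s["clock"],s["force"],s["finger_gap"])
d=snapshot("side")[200:330,220:380];cv2.imwrite("pics/g2.png",cv2.resize(d,(480,390)))
st=plan((481,54,245),-0.091,1,6);st=plan((640,83,245),0.132,1,12,st)
```

```text
[481.4  54.7 182.7] 4.5 [-0.5  0.5  5.9] 31.45952106879993
-0.484 -0.001 0.003 | 0.0004 -0.0000 -0.0000
-0.484 -0.002 0.003 | 0.0004 -0.0000 -0.0000
-0.484 -0.002 0.003 | 0.0004 -0.0000 -0.0000
-0.484 -0.002 0.003 | 0.0004 -0.0000 -0.0000
-0.484 -0.002 0.003 | 0.0004 -0.0000 -0.0000
-0.484 -0.002 0.003 | 0.0004 -0.0000 -0.0000
0.000 0.324 -0.090 | -0.0059 0.0000 -0.0000
0.000 0.326 -0.084 | -0.0059 0.0000 -0.0000
0.000 0.328 -0.078 | -0.0059 0.0000 -0.0000
0.000 0.329 -0.072 | -0.0059 0.0000 -0.0000
0.000 0.330 -0.066 | -0.0059 0.0000 -0.0000
0.000 0.331 -0.060 | -0.0059 0.0000 -0.0000
0.000 0.332 -0.054 | -0.0059 0.0000 -0.0000
0.000 0.333 -0.047 | -0.0059 0.0000 -0.0000
0.000 0.334 -0.041 | -0.0059 0.0000 -0.0000
0.000 0.335 -0.035 | -0.0059 0.0000 -0.0000
0.000 0.335 -0.029 | -0.0059 0.0000 -0.0000
0.000 0.336 -0.023 | -0.0059 0.0000 -0.0000
```

View pics/g2.png

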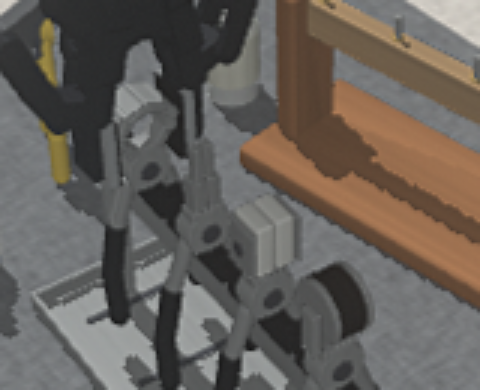

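The nipper head is pinched squarely (gap 31.5 mm). I lift and carry.

Call:
drive_tool([
  {"translation": [-0.25,0,0],"rotation": [0,0,0]},
  {"translation": [-0.45,0,0],"rotation": [0,0,0]},
  {"translation": [-0.45,0,0],"rotation": [0,0,0]},
  {"translation": [-0.45,0,0],"rotation": [0,0,0]},
  {"translation": [-0.45,0,0],"rotation": [0,0,0]},
  {"translation": [-0.45,0,0],"rotation": [0,0,0]},
  {"translation": [-0.4,0,0],"rotation": [0,0,0]},
  {"translation": [-0.2,0,0],"rotation": [0,0,0]},
  {"translation": [0,0,0],"rotation": [0,0,0]},
])

```text
clock: 5.45
eef_pos: [481.5, 54.6, 307.3]
ee_rot: [1.272, 1.168, -1.269]
force: [0.1, 0.4, -2.4]
finger_gap: 31.7
```

Call:
drive_tool([
  {"translation": [0,0.32,-0.09],"rotation": [-0.006,0,0]},
  {"translation": [0,0.33,-0.08],"rotation": [-0.006,0,0]},
  {"translation": [0,0.33,-0.08],"rotation": [-0.006,0,0]},
  {"translation": [0,0.33,-0.07],"rotation": [-0.006,0,0]},
  {"translation": [0,0.33,-0.07],"rotation": [-0.006,0,0]},
  {"translation": [0,0.33,-0.06],"rotation": [-0.006,0,0]},
  {"translation": [0,0.33,-0.05],"rotation": [-0.006,0,0]},
  {"translation": [0,0.33,-0.05],"rotation": [-0.006,0,0]},
  {"translation": [0,0.33,-0.04],"rotation": [-0.006,0,0]},
  {"translation": [0,0.33,-0.03],"rotation": [-0.006,0,0]},
  {"translation": [0,0.33,-0.03],"rotation": [-0.006,0,0]},
  {"translation": [0,0.33,-0.02],"rotation": [-0.006,0,0]},
])

```text
clock: 6.65
eef_pos: [639.1, 84.6, 304.6]
ee_rot: [1.102, 1.275, -1.105]
force: [-0.7, 0.4, -0.8]
finger_gap: 32.0
```

Call:
drive_tool([
  {"translation": [0,0,0],"rotation": [0,0,0]},
  {"translation": [0,0,0],"rotation": [0,0,0]},
])

```text
clock: 6.85
eef_pos: [638.5, 84.3, 305.0]
ee_rot: [1.103, 1.274, -1.106]
force: [-0.4, 0.4, -0.8]
finger_gap: 31.6
```

Run:
```python
from h import *
from rig import sensors,snapshot
import cv2
s=sensors.get_state();print(s["eef_pos"],s["clock"],s["force"],s["finger_gap"])
d=snapshot("side")[100:350,230:480];t=snapshot("top")[130:280,200:440]
cv2.imwrite("pics/c1.png",np.hstack([cv2.resize(d,(450,450)),cv2.resize(np.vstack([t,t*0]),(350,450))]))
plan((639.1,82.4,s["eef_pos"][2]-54),0.132,1,1)
```

```text
[638.5  84.3 305. ] 6.85 [-0.4  0.4 -0.8] 31.612159457128406
0.020 0.011 0.048 | 0.0030 0.0000 0.0004
```

View pics/c1.png

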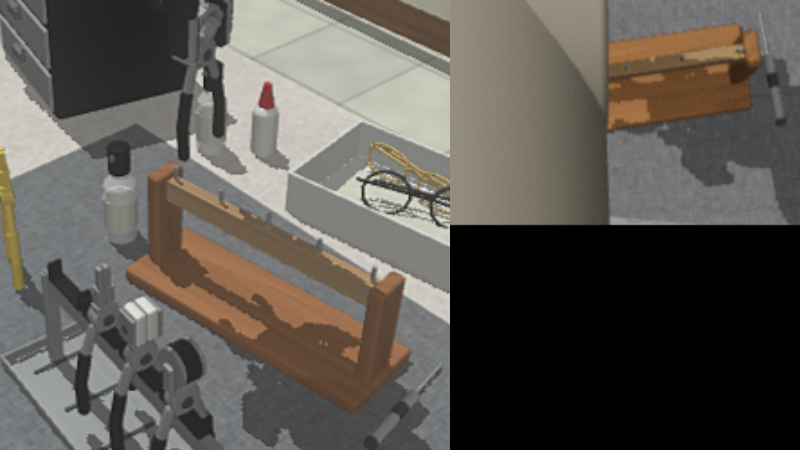

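The nipper hangs upright in the grip, handles astride, above place 1 between the left pins ((178,175) and (222,197) in the crop). I lower it in two stages.

Call:
drive_tool([
  {"translation": [0.2,0.01,0.04],"rotation": [0.003,0,0]},
  {"translation": [0.4,0,0],"rotation": [0,0,0]},
  {"translation": [0.4,0,0],"rotation": [0,0,0]},
  {"translation": [0.4,0,0],"rotation": [0,0,0]},
  {"translation": [0.4,0,0],"rotation": [0,0,0]},
  {"translation": [0.4,0,0],"rotation": [0,0,0]},
  {"translation": [0.2,0,0],"rotation": [0,0,0]},
  {"translation": [0.1,0,0],"rotation": [0,0,0]},
  {"translation": [0,0,0],"rotation": [0,0,0]},
])

```text
clock: 7.85
eef_pos: [639.4, 82.9, 206.1]
ee_rot: [1.111, 1.269, -1.111]
force: [0.0, 0.6, -0.8]
finger_gap: 31.4
```

Call:
drive_tool([
  {"translation": [0.1,0,0],"rotation": [0,0,0]},
  {"translation": [0.1,0,0],"rotation": [0,0,0]},
  {"translation": [0.1,0,0],"rotation": [0,0,0]},
  {"translation": [0.08,0,0],"rotation": [0,0,0]},
  {"translation": [0.05,0,0],"rotation": [0,0,0]},
  {"translation": [0,0,0],"rotation": [0,0,0]},
  {"translation": [0,0,0],"rotation": [0,0,0]},
])

```text
clock: 8.55
eef_pos: [639.6, 83.0, 189.1]
ee_rot: [1.111, 1.269, -1.111]
force: [-0.4, -0.6, -0.4]
finger_gap: 31.4
```

Run:
```python
from h import *
from rig import sensors,snapshot
import cv2
s=sensors.get_state();print(s["eef_pos"],s["clock"],s["force"],s["finger_gap"],s["torque"])
d=snapshot("side")[150:300,250:480]
cv2.imwrite("pics/p1.png",cv2.resize(d,(690,450)))
```

```text
[639.6  83.  189.1] 8.55 [-0.4 -0.6 -0.4] 31.441187879574414 [-0.  0.  0.]
```

View pics/p1.png

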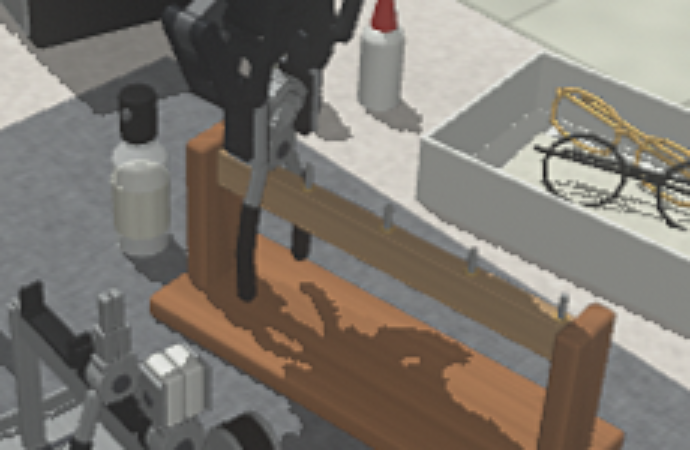

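The nipper is astride the rail (handles at (245,260) and (300,230) in the crop), about 6 mm above its seat. I lower it to contact.

Call:
drive_tool([
  {"translation": [0.05,0,0],"rotation": [0,0,0]},
  {"translation": [0.04,0,0],"rotation": [0,0,0]},
  {"translation": [0.03,0,0],"rotation": [0,0,0]},
  {"translation": [0,0,0],"rotation": [0,0,0]},
  {"translation": [0,0,0],"rotation": [0,0,0]},
])

```text
clock: 9.1
eef_pos: [639.6, 83.0, 184.2]
ee_rot: [1.111, 1.269, -1.111]
force: [-0.2, 0.2, -0.2]
finger_gap: 31.7
```

Call:
drive_tool([
  {"translation": [0.025,0,0],"rotation": [0,0,0]},
  {"translation": [0,0,0],"rotation": [0,0,0]},
  {"translation": [0.025,0,0],"rotation": [0,0,0]},
  {"translation": [0,0,0],"rotation": [0,0,0]},
])

```text
clock: 9.5
eef_pos: [639.7, 82.9, 182.9]
ee_rot: [1.111, 1.269, -1.11]
force: [-1.7, -0.1, 3.4]
finger_gap: 31.7
```

Contact at 182.9, as predicted. I release and rise.

Call:
drive_tool([
  {"translation": [0,0,0],"rotation": [0,0,0]},
  {"translation": [0,0,0],"rotation": [0,0,0]},
  {"translation": [0,0,0],"rotation": [0,0,0]},
  {"translation": [0,0,0],"rotation": [0,0,0]},
  {"translation": [0,0,0],"rotation": [0,0,0]},
  {"translation": [0,0,0],"rotation": [0,0,0]},
  {"translation": [0,0,0],"rotation": [0,0,0]},
  {"translation": [0,0,0],"rotation": [0,0,0]},
], grip=1)

```text
clock: 10.3
eef_pos: [639.6, 83.0, 182.3]
ee_rot: [1.111, 1.269, -1.111]
force: [0.1, 0.5, -0.3]
finger_gap: 85.4
```

Call:
drive_tool([
  {"translation": [-0.2,0,0],"rotation": [0,0,0]},
  {"translation": [-0.4,0,0],"rotation": [0,0,0]},
  {"translation": [-0.4,0,0],"rotation": [0,0,0]},
  {"translation": [-0.4,0,0],"rotation": [0,0,0]},
  {"translation": [-0.4,0,0],"rotation": [0,0,0]},
  {"translation": [-0.3,0,0],"rotation": [0,0,0]},
  {"translation": [-0.2,0,0],"rotation": [0,0,0]},
])

```text
clock: 11.0
eef_pos: [640.0, 82.9, 276.5]
ee_rot: [1.112, 1.268, -1.109]
force: [0.7, 0.2, 0.8]
finger_gap: 85.6
```

Run:
```python
from h import *
from rig import sensors,snapshot
import cv2
s=sensors.get_state();print(s["eef_pos"],s["clock"],s["force"],s["finger_gap"])
plan((478.5,6,s["eef_pos"][2]-54),-0.091,1,12)
```

```text
[640.   82.9 276.5] 11.0 [0.7 0.2 0.8] 85.61360319917023
-0.001 -0.355 0.114 | 0.0059 -0.0000 -0.0001
-0.001 -0.353 0.121 | 0.0059 -0.0000 -0.0001
-0.001 -0.350 0.127 | 0.0059 -0.0000 -0.0001
-0.001 -0.348 0.134 | 0.0059 -0.0000 -0.0001
-0.001 -0.345 0.140 | 0.0059 -0.0000 -0.0001
-0.000 -0.343 0.147 | 0.0059 -0.0000 -0.0001
-0.000 -0.340 0.153 | 0.0059 -0.0000 -0.0001
-0.000 -0.337 0.159 | 0.0059 -0.0000 -0.0001
-0.000 -0.334 0.166 | 0.0059 -0.0000 -0.0001
-0.000 -0.331 0.172 | 0.0059 -0.0000 -0.0001
-0.000 -0.327 0.178 | 0.0059 -0.0000 -0.0001
-0.000 -0.324 0.184 | 0.0059 -0.0000 -0.0001
```

Call:
drive_tool([
  {"translation": [0,-0.36,0.11],"rotation": [0.006,0,0]},
  {"translation": [0,-0.35,0.12],"rotation": [0.006,0,0]},
  {"translation": [0,-0.35,0.13],"rotation": [0.006,0,0]},
  {"translation": [0,-0.35,0.13],"rotation": [0.006,0,0]},
  {"translation": [0,-0.34,0.14],"rotation": [0.006,0,0]},
  {"translation": [0,-0.34,0.15],"rotation": [0.006,0,0]},
  {"translation": [0,-0.34,0.15],"rotation": [0.006,0,0]},
  {"translation": [0,-0.34,0.16],"rotation": [0.006,0,0]},
  {"translation": [0,-0.33,0.17],"rotation": [0.006,0,0]},
  {"translation": [0,-0.33,0.17],"rotation": [0.006,0,0]},
  {"translation": [0,-0.33,0.18],"rotation": [0.006,0,0]},
  {"translation": [0,-0.32,0.18],"rotation": [0.006,0,0]},
])

```text
clock: 12.2
eef_pos: [477.6, 6.1, 274.5]
ee_rot: [1.278, 1.163, -1.278]
force: [0.4, -0.7, 0.1]
finger_gap: 85.8
```

Run:
```python
from h import *
from rig import sensors,snapshot
import cv2
snapshot("top")
s=sensors.get_state();print(s["eef_pos"],s["clock"],s["force"],s["finger_gap"])
plan((478.5,5,129),-0.091,1,1)
d=snapshot("side")[150:350,230:470];cv2.imwrite("pics/s1.png",cv2.resize(d,(720,600)))
```

```text
[476.1   4.6 274.4] 12.25 [-0.6 -1.5 -1. ] 85.17890605007531
2.286 0.063 -0.016 | -0.0020 -0.0000 0.0004
```

View pics/s1.png

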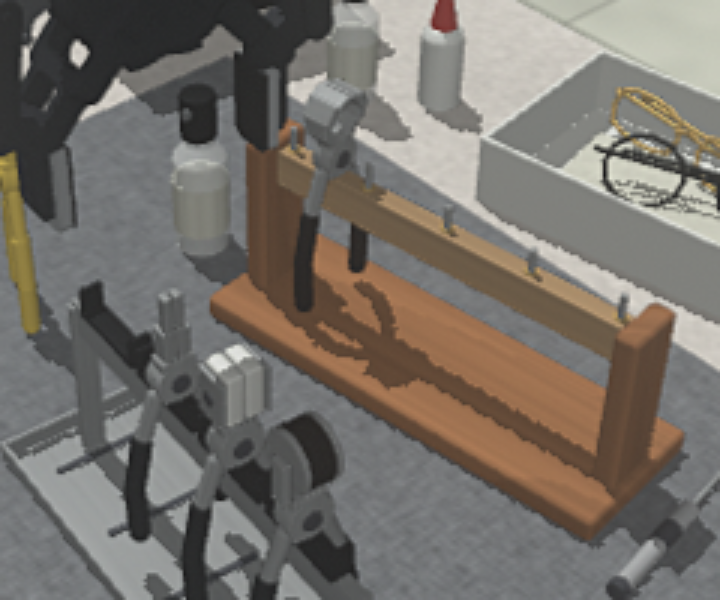

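The nipper hangs upright in place 1 (head at (335,105) in the crop). Next is the snipe.

Call:
drive_tool([
  {"translation": [0.25,0.03,-0.02],"rotation": [-0.002,0,0]},
  {"translation": [0.4,0.03,0],"rotation": [0,0,0]},
  {"translation": [0.4,0,0],"rotation": [0,0,0]},
  {"translation": [0.4,0,0],"rotation": [0,0,0]},
  {"translation": [0.4,0,0],"rotation": [0,0,0]},
  {"translation": [0.3,0,0],"rotation": [0,0,0]},
  {"translation": [0.1,0,0],"rotation": [0,0,0]},
  {"translation": [0,0,0],"rotation": [0,0,0]},
])

```text
clock: 13.1
eef_pos: [480.6, 7.1, 183.6]
ee_rot: [1.272, 1.167, -1.274]
force: [-0.1, -0.3, 0.1]
finger_gap: 85.6
```

Call:
drive_tool([
  {"translation": [0,0,0],"rotation": [0,0,0]},
  {"translation": [0,0,0],"rotation": [0,0,0]},
  {"translation": [0,0,0],"rotation": [0,0,0]},
  {"translation": [0,0,0],"rotation": [0,0,0]},
  {"translation": [0,0,0],"rotation": [0,0,0]},
  {"translation": [0,0,0],"rotation": [0,0,0]},
  {"translation": [0,0,0],"rotation": [0,0,0]},
  {"translation": [0,0,0],"rotation": [0,0,0]},
  {"translation": [0,0,0],"rotation": [0,0,0]},
  {"translation": [0,0,0],"rotation": [0,0,0]},
  {"translation": [0,0,0],"rotation": [0,0,0]},
], grip=0)

```text
clock: 14.2
eef_pos: [480.6, 7.1, 184.7]
ee_rot: [1.273, 1.167, -1.273]
force: [-2.9, -0.7, 5.0]
finger_gap: 14.8
```

Run:
```python
from h import *
from rig import sensors,snapshot
import cv2
s=sensors.get_state();p=s["eef_pos"];print(p,s["clock"],s["force"],s["finger_gap"])
c=np.array([649.1,8.1]);ay=np.array([-.1316,.9913])
for y in(75,25,-25,-75):print(c+y*ay)
d=snapshot("side")[200:330,220:380];cv2.imwrite("pics/g3.png",cv2.resize(d,(480,390)))
st=plan((p[0],p[1],248),-0.091,1,1);st=plan((*(c+25*ay),248),0.132,1,12,st)
```

```text
[480.6   7.1 184.7] 14.2 [-2.9 -0.7  5. ] 14.787841934002742
[639.2  82.4]
[645.8  32.9]
[652.4 -16.7]
[659.  -66.2]
-2.931 -0.001 -0.001 | 0.0013 -0.0001 0.0001
0.000 0.338 -0.085 | -0.0059 -0.0000 0.0000
0.000 0.339 -0.078 | -0.0059 -0.0000 0.0000
0.000 0.341 -0.072 | -0.0059 -0.0000 0.0000
0.000 0.342 -0.066 | -0.0059 -0.0000 0.0000
0.000 0.343 -0.059 | -0.0059 -0.0000 0.0000
0.000 0.344 -0.053 | -0.0059 -0.0000 0.0000
0.000 0.345 -0.047 | -0.0059 -0.0000 0.0000
0.000 0.346 -0.040 | -0.0059 -0.0000 0.0000
0.000 0.347 -0.034 | -0.0059 -0.0000 0.0000
0.000 0.347 -0.027 | -0.0059 -0.0000 0.0000
-0.000 0.348 -0.021 | -0.0059 -0.0000 0.0000
0.000 0.348 -0.014 | -0.0059 -0.0000 0.0000
```

View pics/g3.png

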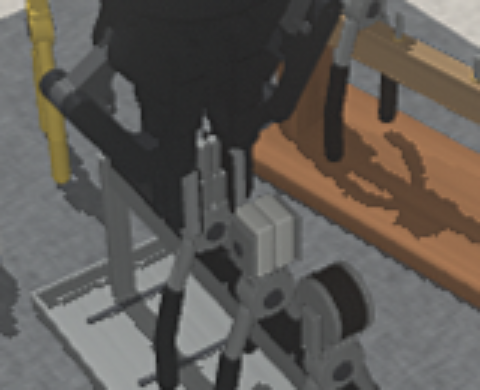

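The snipe is pinched (14.8 mm, pads on the head at (210,175)). I lift and carry it.

Call:
drive_tool([
  {"translation": [-0.2,0,0],"rotation": [0,0,0]},
  {"translation": [-0.4,0,0],"rotation": [0,0,0]},
  {"translation": [-0.45,0,0],"rotation": [0,0,0]},
  {"translation": [-0.45,0,0],"rotation": [0,0,0]},
  {"translation": [-0.45,0,0],"rotation": [0,0,0]},
  {"translation": [-0.45,0,0],"rotation": [0,0,0]},
  {"translation": [-0.4,0,0],"rotation": [0,0,0]},
  {"translation": [-0.2,0,0],"rotation": [0,0,0]},
  {"translation": [0,0,0],"rotation": [0,0,0]},
])

```text
clock: 15.15
eef_pos: [481.1, 7.0, 305.4]
ee_rot: [1.274, 1.166, -1.271]
force: [0.1, 0.3, -1.9]
finger_gap: 14.8
```

Call:
drive_tool([
  {"translation": [0,0.34,-0.09],"rotation": [-0.006,0,0]},
  {"translation": [0,0.34,-0.08],"rotation": [-0.006,0,0]},
  {"translation": [0,0.34,-0.07],"rotation": [-0.006,0,0]},
  {"translation": [0,0.34,-0.07],"rotation": [-0.006,0,0]},
  {"translation": [0,0.34,-0.06],"rotation": [-0.006,0,0]},
  {"translation": [0,0.34,-0.05],"rotation": [-0.006,0,0]},
  {"translation": [0,0.35,-0.05],"rotation": [-0.006,0,0]},
  {"translation": [0,0.35,-0.04],"rotation": [-0.006,0,0]},
  {"translation": [0,0.35,-0.03],"rotation": [-0.006,0,0]},
  {"translation": [0,0.35,-0.03],"rotation": [-0.006,0,0]},
  {"translation": [0,0.35,-0.02],"rotation": [-0.006,0,0]},
  {"translation": [0,0.35,-0.01],"rotation": [-0.006,0,0]},
])

```text
clock: 16.35
eef_pos: [646.5, 34.1, 302.7]
ee_rot: [1.104, 1.274, -1.107]
force: [0.4, -0.4, 0.2]
finger_gap: 15.1
```

Call:
drive_tool([
  {"translation": [0,0,0],"rotation": [0,0,0]},
  {"translation": [0,0,0],"rotation": [0,0,0]},
  {"translation": [0,0,0],"rotation": [0,0,0]},
])

```text
clock: 16.65
eef_pos: [645.6, 33.6, 303.8]
ee_rot: [1.106, 1.272, -1.107]
force: [0.2, 0.1, -1.4]
finger_gap: 15.1
```

Run:
```python
from h import *
from rig import sensors,snapshot
import cv2
s=sensors.get_state();print(s["eef_pos"],s["clock"],s["force"],s["finger_gap"])
d=snapshot("side")[80:300,260:480];cv2.imwrite("pics/c2.png",cv2.resize(d,(500,500)))
plan((645.8,32.9,s["eef_pos"][2]-54),0.132,1,1)
```

```text
[645.6  33.6 303.8] 16.65 [ 0.2  0.1 -1.4] 15.110967820670856
0.007 0.001 0.019 | 0.0021 -0.0000 0.0002
```

View pics/c2.png

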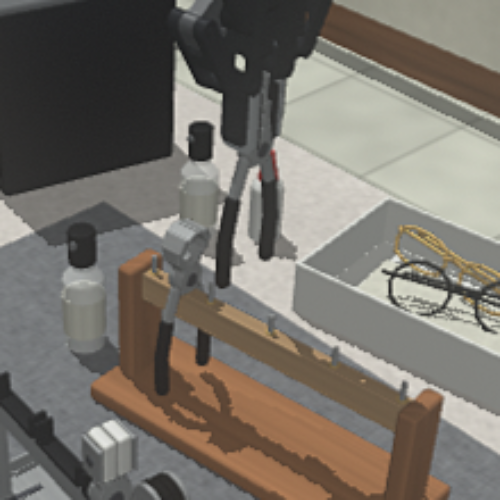

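The snipe hangs upright above place 2 (handle ends at (222,285) and (267,258)). I lower it.

Call:
drive_tool([
  {"translation": [0.2,0,0.02],"rotation": [0.002,0,0]},
  {"translation": [0.4,0,0],"rotation": [0,0,0]},
  {"translation": [0.4,0,0],"rotation": [0,0,0]},
  {"translation": [0.4,0,0],"rotation": [0,0,0]},
  {"translation": [0.4,0,0],"rotation": [0,0,0]},
  {"translation": [0.4,0,0],"rotation": [0,0,0]},
  {"translation": [0.3,0,0],"rotation": [0,0,0]},
  {"translation": [0.15,0,0],"rotation": [0,0,0]},
  {"translation": [0.1,0,0],"rotation": [0,0,0]},
  {"translation": [0.1,0,0],"rotation": [0,0,0]},
  {"translation": [0,0,0],"rotation": [0,0,0]},
  {"translation": [0,0,0],"rotation": [0,0,0]},
])

```text
clock: 17.9
eef_pos: [646.6, 33.1, 190.7]
ee_rot: [1.111, 1.269, -1.11]
force: [0.9, 0.1, -1.0]
finger_gap: 14.7
```

Call:
drive_tool([
  {"translation": [0.03,0,0],"rotation": [0,0,0]},
  {"translation": [0.03,0,0],"rotation": [0,0,0]},
  {"translation": [0,0,0],"rotation": [0,0,0]},
  {"translation": [0,0,0],"rotation": [0,0,0]},
])

```text
clock: 18.3
eef_pos: [646.5, 33.2, 188.0]
ee_rot: [1.111, 1.269, -1.11]
force: [0.5, -0.4, -1.4]
finger_gap: 14.9
```

Call:
drive_tool([
  {"translation": [0.03,0,0],"rotation": [0,0,0]},
  {"translation": [0,0,0],"rotation": [0,0,0]},
  {"translation": [0.03,0,0],"rotation": [0,0,0]},
  {"translation": [0,0,0],"rotation": [0,0,0]},
  {"translation": [0.02,0,0],"rotation": [0,0,0]},
  {"translation": [0,0,0],"rotation": [0,0,0]},
  {"translation": [0,0,0],"rotation": [0,0,0]},
])

```text
clock: 19.0
eef_pos: [646.8, 33.2, 185.0]
ee_rot: [1.111, 1.268, -1.11]
force: [5.2, 1.0, 1.9]
finger_gap: 14.8
```

Contact at the predicted height. I release.

Call:
drive_tool([
  {"translation": [0.01,0,0],"rotation": [0,0,0]},
  {"translation": [0,0,0],"rotation": [0,0,0]},
])

```text
clock: 19.2
eef_pos: [646.8, 33.2, 184.9]
ee_rot: [1.111, 1.268, -1.11]
force: [5.1, 0.9, 5.4]
finger_gap: 14.8
```

Call:
drive_tool([
  {"translation": [0,0,0],"rotation": [0,0,0]},
  {"translation": [0,0,0],"rotation": [0,0,0]},
  {"translation": [0,0,0],"rotation": [0,0,0]},
  {"translation": [0,0,0],"rotation": [0,0,0]},
  {"translation": [0,0,0],"rotation": [0,0,0]},
  {"translation": [0,0,0],"rotation": [0,0,0]},
  {"translation": [0,0,0],"rotation": [0,0,0]},
  {"translation": [0,0,0],"rotation": [0,0,0]},
  {"translation": [0,0,0],"rotation": [0,0,0]},
], grip=1)

```text
clock: 20.1
eef_pos: [646.3, 33.1, 184.3]
ee_rot: [1.111, 1.269, -1.111]
force: [-0.0, 0.5, 0.2]
finger_gap: 85.6
```

Call:
drive_tool([
  {"translation": [-0.2,0,0],"rotation": [0,0,0]},
  {"translation": [-0.4,0,0],"rotation": [0,0,0]},
  {"translation": [-0.4,0,0],"rotation": [0,0,0]},
  {"translation": [-0.4,0,0],"rotation": [0,0,0]},
  {"translation": [-0.4,0,0],"rotation": [0,0,0]},
  {"translation": [-0.3,0,0],"rotation": [0,0,0]},
  {"translation": [-0.2,0,0],"rotation": [0,0,0]},
])

```text
clock: 20.8
eef_pos: [646.7, 33.0, 278.5]
ee_rot: [1.112, 1.268, -1.109]
force: [0.4, -0.4, -0.2]
finger_gap: 85.1
```

Run:
```python
from h import *
from rig import sensors,snapshot
import cv2
s=sensors.get_state();print(s["eef_pos"],s["clock"],s["force"],s["finger_gap"])
plan((474.5,-43,s["eef_pos"][2]-54),-0.091,1,12)
```

```text
[646.7  33.  278.5] 20.8 [ 0.4 -0.4 -0.2] 85.12791090305807
-0.001 -0.377 0.109 | 0.0059 -0.0000 -0.0001
-0.001 -0.375 0.116 | 0.0059 -0.0000 -0.0001
-0.001 -0.372 0.123 | 0.0059 -0.0000 -0.0001
-0.001 -0.370 0.130 | 0.0059 -0.0000 -0.0001
-0.001 -0.367 0.137 | 0.0059 -0.0000 -0.0001
-0.000 -0.365 0.144 | 0.0059 -0.0000 -0.0001
-0.000 -0.362 0.151 | 0.0059 -0.0000 -0.0001
-0.000 -0.359 0.157 | 0.0059 -0.0000 -0.0001
-0.000 -0.356 0.164 | 0.0059 -0.0000 -0.0001
-0.000 -0.353 0.171 | 0.0059 -0.0000 -0.0001
-0.000 -0.350 0.177 | 0.0059 -0.0000 -0.0001
-0.000 -0.346 0.184 | 0.0059 -0.0000 -0.0001
```

Call:
drive_tool([
  {"translation": [0,-0.38,0.11],"rotation": [0.006,0,0]},
  {"translation": [0,-0.38,0.12],"rotation": [0.006,0,0]},
  {"translation": [0,-0.37,0.12],"rotation": [0.006,0,0]},
  {"translation": [0,-0.37,0.13],"rotation": [0.006,0,0]},
  {"translation": [0,-0.37,0.14],"rotation": [0.006,0,0]},
  {"translation": [0,-0.36,0.14],"rotation": [0.006,0,0]},
  {"translation": [0,-0.36,0.15],"rotation": [0.006,0,0]},
  {"translation": [0,-0.36,0.16],"rotation": [0.006,0,0]},
  {"translation": [0,-0.36,0.16],"rotation": [0.006,0,0]},
  {"translation": [0,-0.35,0.17],"rotation": [0.006,0,0]},
  {"translation": [0,-0.35,0.18],"rotation": [0.006,0,0]},
  {"translation": [0,-0.34,0.18],"rotation": [0.006,0,0]},
])

```text
clock: 22.0
eef_pos: [473.4, -43.0, 276.5]
ee_rot: [1.278, 1.163, -1.278]
force: [-0.0, 0.3, -0.6]
finger_gap: 85.4
```

Call:
drive_tool([
  {"translation": [0,0,0],"rotation": [0,0,0]},
  {"translation": [0,0,0],"rotation": [0,0,0]},
])

```text
clock: 22.2
eef_pos: [474.4, -42.4, 276.7]
ee_rot: [1.278, 1.164, -1.276]
force: [-0.1, 0.6, 0.0]
finger_gap: 85.7
```

Run:
```python
from h import *
from rig import sensors,snapshot
import cv2
s=sensors.get_state();print(s["eef_pos"],s["clock"],s["force"],s["finger_gap"])
plan((474.5,-44,129.5),-0.091,1,1)
d=snapshot("side")[150:350,230:470];cv2.imwrite("pics/s2.png",cv2.resize(d,(720,600)))
```

```text
[474.4 -42.4 276.7] 22.2 [-0.1  0.6  0. ] 85.69096869348577
2.329 0.004 0.043 | -0.0006 -0.0003 -0.0002
```

View pics/s2.png

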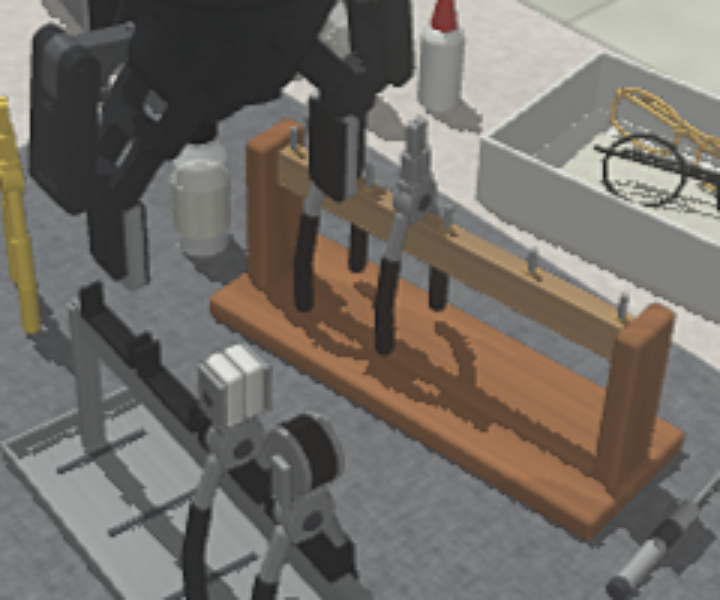

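The snipe hangs in place 2 (head at (415,170)). Next is the nylon.

Call:
drive_tool([
  {"translation": [0.25,0,0.04],"rotation": [0,0,0]},
  {"translation": [0.4,0,0],"rotation": [0,0,0]},
  {"translation": [0.4,0,0],"rotation": [0,0,0]},
  {"translation": [0.4,0,0],"rotation": [0,0,0]},
  {"translation": [0.4,0,0],"rotation": [0,0,0]},
  {"translation": [0.3,0,0],"rotation": [0,0,0]},
  {"translation": [0.17,0,0],"rotation": [0,0,0]},
  {"translation": [0,0,0],"rotation": [0,0,0]},
])

```text
clock: 23.05
eef_pos: [473.6, -44.1, 182.5]
ee_rot: [1.276, 1.165, -1.279]
force: [-1.4, -0.3, 1.1]
finger_gap: 85.4
```

Call:
drive_tool([
  {"translation": [0,0,0],"rotation": [0,0,0]},
  {"translation": [0,0,0],"rotation": [0,0,0]},
  {"translation": [0,0,0],"rotation": [0,0,0]},
  {"translation": [0,0,0],"rotation": [0,0,0]},
  {"translation": [0,0,0],"rotation": [0,0,0]},
  {"translation": [0,0,0],"rotation": [0,0,0]},
  {"translation": [0,0,0],"rotation": [0,0,0]},
  {"translation": [0,0,0],"rotation": [0,0,0]},
  {"translation": [0,0,0],"rotation": [0,0,0]},
  {"translation": [0,0,0],"rotation": [0,0,0]},
  {"translation": [0,0,0],"rotation": [0,0,0]},
], grip=0)

```text
clock: 24.15
eef_pos: [474.3, -44.2, 183.9]
ee_rot: [1.278, 1.163, -1.277]
force: [-2.6, 0.9, 6.3]
finger_gap: 23.2
```

Run:
```python
from h import *
from rig import sensors,snapshot
import cv2
s=sensors.get_state();p=s["eef_pos"];print(p,s["clock"],s["force"],s["finger_gap"])
d=snapshot("side")[200:330,220:380];cv2.imwrite("pics/g4.png",cv2.resize(d,(480,390)))
st=plan((p[0],p[1],248),-0.091,1,1);st=plan((652.4,-16.7,248),0.132,1,12,st)
```

```text
[474.3 -44.2 183.9] 24.15 [-2.6  0.9  6.3] 23.22416770610541
-2.952 0.002 -0.001 | -0.0007 -0.0001 -0.0002
0.000 0.364 -0.091 | -0.0059 0.0000 -0.0000
0.000 0.366 -0.084 | -0.0059 0.0000 -0.0000
0.000 0.368 -0.077 | -0.0059 0.0000 -0.0000
0.000 0.369 -0.070 | -0.0059 0.0000 -0.0000
0.000 0.370 -0.063 | -0.0059 0.0000 -0.0000
0.000 0.371 -0.057 | -0.0059 0.0000 -0.0000
0.000 0.372 -0.050 | -0.0059 0.0000 -0.0000
0.000 0.373 -0.043 | -0.0059 0.0000 -0.0000
0.000 0.374 -0.036 | -0.0059 0.0000 -0.0000
0.000 0.374 -0.029 | -0.0059 0.0000 -0.0000
0.000 0.375 -0.022 | -0.0059 0.0000 -0.0000
0.000 0.375 -0.015 | -0.0059 0.0000 -0.0000
```

View pics/g4.png

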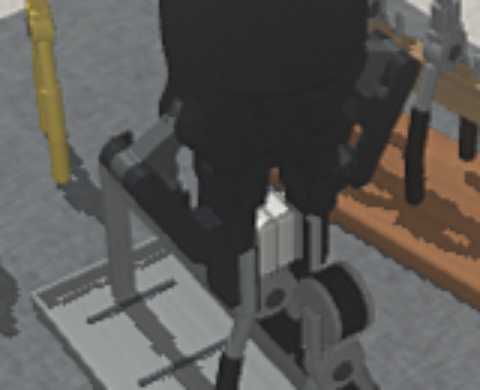

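The nylon head is pinched (23.2 mm, white pads at (275,235) between the fingers). I lift and carry it.

Call:
drive_tool([
  {"translation": [-0.2,0,0],"rotation": [0,0,0]},
  {"translation": [-0.4,0,0],"rotation": [0,0,0]},
  {"translation": [-0.45,0,0],"rotation": [0,0,0]},
  {"translation": [-0.45,0,0],"rotation": [0,0,0]},
  {"translation": [-0.45,0,0],"rotation": [0,0,0]},
  {"translation": [-0.45,0,0],"rotation": [0,0,0]},
  {"translation": [-0.4,0,0],"rotation": [0,0,0]},
  {"translation": [-0.2,0,0],"rotation": [0,0,0]},
  {"translation": [0,0,0],"rotation": [0,0,0]},
])

```text
clock: 25.1
eef_pos: [474.4, -44.2, 304.4]
ee_rot: [1.279, 1.163, -1.276]
force: [0.6, 0.3, -1.5]
finger_gap: 23.2
```

Call:
drive_tool([
  {"translation": [0,0.36,-0.09],"rotation": [-0.006,0,0]},
  {"translation": [0,0.37,-0.08],"rotation": [-0.006,0,0]},
  {"translation": [0,0.37,-0.08],"rotation": [-0.006,0,0]},
  {"translation": [0,0.37,-0.07],"rotation": [-0.006,0,0]},
  {"translation": [0,0.37,-0.06],"rotation": [-0.006,0,0]},
  {"translation": [0,0.37,-0.06],"rotation": [-0.006,0,0]},
  {"translation": [0,0.37,-0.05],"rotation": [-0.006,0,0]},
  {"translation": [0,0.37,-0.04],"rotation": [-0.006,0,0]},
  {"translation": [0,0.37,-0.04],"rotation": [-0.006,0,0]},
  {"translation": [0,0.37,-0.03],"rotation": [-0.006,0,0]},
  {"translation": [0,0.38,-0.02],"rotation": [-0.006,0,0]},
  {"translation": [0,0.38,-0.02],"rotation": [-0.006,0,0]},
])

```text
clock: 26.3
eef_pos: [652.3, -16.5, 301.8]
ee_rot: [1.109, 1.271, -1.112]
force: [0.4, -0.1, -0.9]
finger_gap: 23.3
```

Call:
drive_tool([
  {"translation": [0,0,0],"rotation": [0,0,0]},
  {"translation": [0,0,0],"rotation": [0,0,0]},
  {"translation": [0,0,0],"rotation": [0,0,0]},
])

```text
clock: 26.6
eef_pos: [651.4, -17.1, 303.0]
ee_rot: [1.111, 1.269, -1.112]
force: [0.9, 0.3, -1.5]
finger_gap: 23.1
```

Run:
```python
from h import *
from rig import sensors
s=sensors.get_state();print(s["eef_pos"],s["clock"],s["force"],s["finger_gap"])
plan((652.4,-16.7,s["eef_pos"][2]-54),0.132,1,1)
```

```text
[651.4 -17.1 303. ] 26.6 [ 0.9  0.3 -1.5] 23.103163773381656
-0.000 0.026 -0.006 | -0.0000 0.0000 0.0003
```

Call:
drive_tool([
  {"translation": [0.2,0.01,0],"rotation": [0,0,0]},
  {"translation": [0.4,0,0],"rotation": [0,0,0]},
  {"translation": [0.4,0,0],"rotation": [0,0,0]},
  {"translation": [0.4,0,0],"rotation": [0,0,0]},
  {"translation": [0.4,0,0],"rotation": [0,0,0]},
  {"translation": [0.4,0,0],"rotation": [0,0,0]},
  {"translation": [0.3,0,0],"rotation": [0,0,0]},
  {"translation": [0.15,0,0],"rotation": [0,0,0]},
  {"translation": [0.1,0,0],"rotation": [0,0,0]},
  {"translation": [0.1,0,0],"rotation": [0,0,0]},
  {"translation": [0,0,0],"rotation": [0,0,0]},
  {"translation": [0,0,0],"rotation": [0,0,0]},
])

```text
clock: 27.8
eef_pos: [652.7, -16.6, 189.9]
ee_rot: [1.111, 1.269, -1.11]
force: [0.6, -0.2, -0.4]
finger_gap: 23.5
```

Call:
drive_tool([
  {"translation": [0.03,0,0],"rotation": [0,0,0]},
  {"translation": [0.03,0,0],"rotation": [0,0,0]},
  {"translation": [0.03,0,0],"rotation": [0,0,0]},
  {"translation": [0,0,0],"rotation": [0,0,0]},
  {"translation": [0,0,0],"rotation": [0,0,0]},
])

```text
clock: 28.3
eef_pos: [652.8, -16.5, 186.1]
ee_rot: [1.111, 1.268, -1.11]
force: [3.2, 0.7, -0.7]
finger_gap: 23.2
```

Call:
drive_tool([
  {"translation": [0.03,0,0],"rotation": [0,0,0]},
  {"translation": [0,0,0],"rotation": [0,0,0]},
  {"translation": [0.03,0,0],"rotation": [0,0,0]},
  {"translation": [0,0,0],"rotation": [0,0,0]},
  {"translation": [0,0,0],"rotation": [0,0,0]},
])

```text
clock: 28.8
eef_pos: [653.1, -16.5, 184.1]
ee_rot: [1.111, 1.268, -1.109]
force: [4.7, 0.1, 2.0]
finger_gap: 23.6
```

Call:
drive_tool([
  {"translation": [0.01,0.02,0],"rotation": [0,0,0]},
  {"translation": [0,0,0],"rotation": [0,0,0]},
  {"translation": [0,0,0],"rotation": [0,0,0]},
])

```text
clock: 29.1
eef_pos: [653.4, -16.6, 184.0]
ee_rot: [1.111, 1.269, -1.11]
force: [0.9, 1.1, 7.5]
finger_gap: 23.3
```

Call:
drive_tool([
  {"translation": [0,0,0],"rotation": [0,0,0]},
  {"translation": [0,0,0],"rotation": [0,0,0]},
  {"translation": [0,0,0],"rotation": [0,0,0]},
  {"translation": [0,0,0],"rotation": [0,0,0]},
  {"translation": [0,0,0],"rotation": [0,0,0]},
  {"translation": [0,0,0],"rotation": [0,0,0]},
  {"translation": [0,0,0],"rotation": [0,0,0]},
  {"translation": [0,0,0],"rotation": [0,0,0]},
  {"translation": [0,0,0],"rotation": [0,0,0]},
], grip=1)

```text
clock: 30.0
eef_pos: [653.2, -16.5, 183.1]
ee_rot: [1.111, 1.269, -1.111]
force: [0.2, 0.5, 0.4]
finger_gap: 85.5
```

Call:
drive_tool([
  {"translation": [-0.2,0,0],"rotation": [0,0,0]},
  {"translation": [-0.4,0,0],"rotation": [0,0,0]},
  {"translation": [-0.4,0,0],"rotation": [0,0,0]},
  {"translation": [-0.4,0,0],"rotation": [0,0,0]},
  {"translation": [-0.4,0,0],"rotation": [0,0,0]},
  {"translation": [-0.3,0,0],"rotation": [0,0,0]},
  {"translation": [-0.2,0,0],"rotation": [0,0,0]},
])

```text
clock: 30.7
eef_pos: [653.6, -16.7, 277.4]
ee_rot: [1.112, 1.267, -1.109]
force: [0.8, 0.3, -0.0]
finger_gap: 85.4
```

Run:
```python
from h import *
from rig import sensors
s=sensors.get_state();print(s["eef_pos"],s["clock"],s["force"],s["finger_gap"])
plan((470,-92,s["eef_pos"][2]-54),-0.091,1,12)
```

```text
[653.6 -16.7 277.4] 30.7 [ 0.8  0.3 -0. ] 85.4499673396135
-0.001 -0.400 0.105 | 0.0059 -0.0000 -0.0001
-0.001 -0.398 0.112 | 0.0059 -0.0000 -0.0001
-0.001 -0.396 0.120 | 0.0059 -0.0000 -0.0001
-0.001 -0.394 0.127 | 0.0059 -0.0000 -0.0001
-0.001 -0.391 0.134 | 0.0059 -0.0000 -0.0001
-0.001 -0.389 0.142 | 0.0059 -0.0000 -0.0001
-0.000 -0.386 0.149 | 0.0059 -0.0000 -0.0001
-0.000 -0.383 0.156 | 0.0059 -0.0000 -0.0001
-0.000 -0.380 0.163 | 0.0059 -0.0000 -0.0001
-0.000 -0.377 0.170 | 0.0059 -0.0000 -0.0001
-0.000 -0.374 0.177 | 0.0059 -0.0000 -0.0001
-0.000 -0.370 0.184 | 0.0059 -0.0000 -0.0001
```

Call:
drive_tool([
  {"translation": [0,-0.4,0.11],"rotation": [0.006,0,0]},
  {"translation": [0,-0.4,0.11],"rotation": [0.006,0,0]},
  {"translation": [0,-0.4,0.12],"rotation": [0.006,0,0]},
  {"translation": [0,-0.39,0.13],"rotation": [0.006,0,0]},
  {"translation": [0,-0.39,0.13],"rotation": [0.006,0,0]},
  {"translation": [0,-0.39,0.14],"rotation": [0.006,0,0]},
  {"translation": [0,-0.39,0.15],"rotation": [0.006,0,0]},
  {"translation": [0,-0.38,0.16],"rotation": [0.006,0,0]},
  {"translation": [0,-0.38,0.16],"rotation": [0.006,0,0]},
  {"translation": [0,-0.38,0.17],"rotation": [0.006,0,0]},
  {"translation": [0,-0.37,0.18],"rotation": [0.006,0,0]},
  {"translation": [0,-0.37,0.18],"rotation": [0.006,0,0]},
])

```text
clock: 31.9
eef_pos: [468.7, -92.1, 275.3]
ee_rot: [1.278, 1.163, -1.278]
force: [-0.4, 0.4, -0.4]
finger_gap: 85.3
```

Call:
drive_tool([
  {"translation": [0,0,0],"rotation": [0,0,0]},
  {"translation": [0,0,0],"rotation": [0,0,0]},
  {"translation": [0,0,0],"rotation": [0,0,0]},
])

```text
clock: 32.2
eef_pos: [470.0, -91.1, 275.3]
ee_rot: [1.277, 1.164, -1.276]
force: [0.4, 0.1, -0.2]
finger_gap: 85.3
```

Run:
```python
from h import *
from rig import sensors,snapshot
import cv2
s=sensors.get_state();print(s["eef_pos"],s["clock"],s["force"],s["finger_gap"])
plan((470,-92,129.5),-0.091,1,1)
d=snapshot("side")[150:350,230:470];cv2.imwrite("pics/s3.png",cv2.resize(d,(720,600)))
```

```text
[470.  -91.1 275.3] 32.2 [ 0.4  0.1 -0.2] 85.3343773011406
2.295 0.000 0.022 | -0.0004 -0.0000 -0.0001
```

View pics/s3.png

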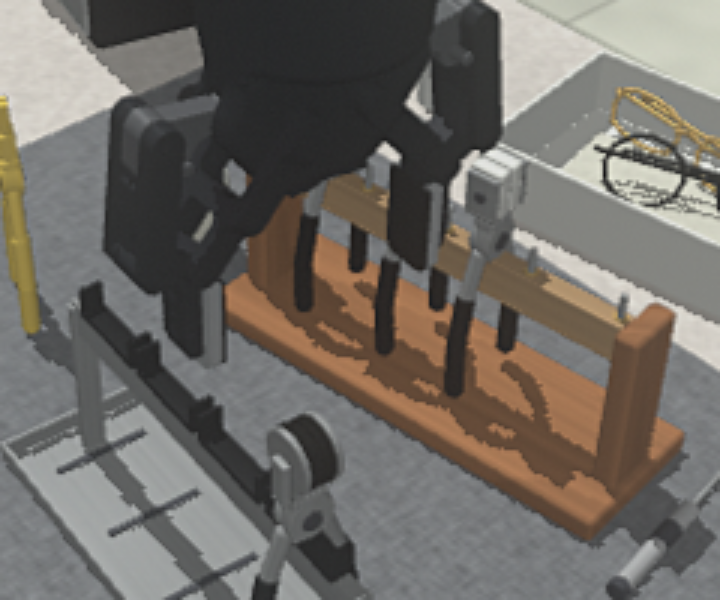

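The nylon hangs in place 3 (head at (495,185)), and the axis head is at (305,455) under the open fingers. Next is the axis.

Call:
drive_tool([
  {"translation": [0.25,0,0.02],"rotation": [0,0,0]},
  {"translation": [0.4,0,0],"rotation": [0,0,0]},
  {"translation": [0.4,0,0],"rotation": [0,0,0]},
  {"translation": [0.4,0,0],"rotation": [0,0,0]},
  {"translation": [0.4,0,0],"rotation": [0,0,0]},
  {"translation": [0.3,0,0],"rotation": [0,0,0]},
  {"translation": [0.12,0,0],"rotation": [0,0,0]},
  {"translation": [0,0,0],"rotation": [0,0,0]},
])

```text
clock: 33.05
eef_pos: [469.0, -92.4, 183.6]
ee_rot: [1.276, 1.164, -1.279]
force: [-0.7, -0.3, -0.1]
finger_gap: 85.4
```

Call:
drive_tool([
  {"translation": [0,0,0],"rotation": [0,0,0]},
  {"translation": [0,0,0],"rotation": [0,0,0]},
  {"translation": [0,0,0],"rotation": [0,0,0]},
  {"translation": [0,0,0],"rotation": [0,0,0]},
  {"translation": [0,0,0],"rotation": [0,0,0]},
  {"translation": [0,0,0],"rotation": [0,0,0]},
  {"translation": [0,0,0],"rotation": [0,0,0]},
  {"translation": [0,0,0],"rotation": [0,0,0]},
  {"translation": [0,0,0],"rotation": [0,0,0]},
  {"translation": [0,0,0],"rotation": [0,0,0]},
  {"translation": [0,0,0],"rotation": [0,0,0]},
], grip=0)

```text
clock: 34.15
eef_pos: [469.6, -92.5, 184.7]
ee_rot: [1.278, 1.163, -1.277]
force: [-2.2, 0.5, 5.8]
finger_gap: 25.2
```

Run:
```python
from h import *
from rig import sensors,snapshot
import cv2
s=sensors.get_state();p=s["eef_pos"];print(p,s["clock"],s["force"],s["finger_gap"])
d=snapshot("side")[220:380,250:420];cv2.imwrite("pics/g5.png",cv2.resize(d,(510,480)))
st=plan((p[0],p[1],248),-0.091,1,1);st=plan((660,-66.2,248),0.132,1,12,st)
```

```text
[469.6 -92.5 184.7] 34.15 [-2.2  0.5  5.8] 25.217192068716653
-2.931 0.002 -0.001 | -0.0007 -0.0001 -0.0002
0.000 0.390 -0.091 | -0.0059 0.0000 0.0000
0.000 0.392 -0.083 | -0.0059 0.0000 0.0000
0.000 0.393 -0.076 | -0.0059 0.0000 0.0000
0.000 0.395 -0.069 | -0.0059 0.0000 0.0000
0.000 0.396 -0.061 | -0.0059 0.0000 0.0000
0.000 0.397 -0.054 | -0.0059 0.0000 0.0000
0.000 0.398 -0.047 | -0.0059 0.0000 0.0000
0.000 0.399 -0.039 | -0.0059 0.0000 0.0000
0.000 0.399 -0.032 | -0.0059 0.0000 0.0000
0.000 0.400 -0.024 | -0.0059 0.0000 0.0000
0.000 0.400 -0.017 | -0.0059 0.0000 0.0000
0.000 0.400 -0.009 | -0.0059 0.0000 0.0000
```

View pics/g5.png

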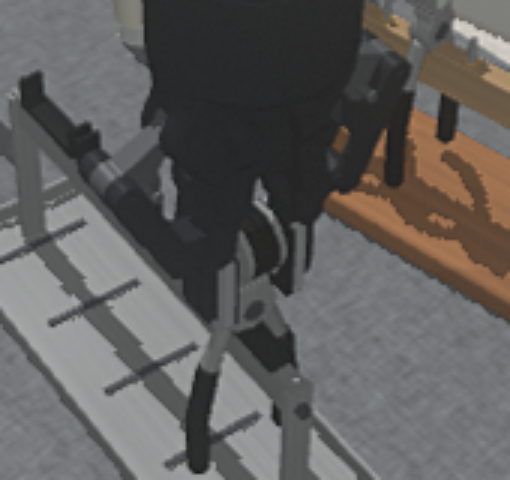

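The axis head is pinched (25.2 mm, cups between the pads at (260,240)). I lift and carry it.

Call:
drive_tool([
  {"translation": [-0.2,0,0],"rotation": [0,0,0]},
  {"translation": [-0.4,0,0],"rotation": [0,0,0]},
  {"translation": [-0.45,0,0],"rotation": [0,0,0]},
  {"translation": [-0.45,0,0],"rotation": [0,0,0]},
  {"translation": [-0.45,0,0],"rotation": [0,0,0]},
  {"translation": [-0.45,0,0],"rotation": [0,0,0]},
  {"translation": [-0.4,0,0],"rotation": [0,0,0]},
  {"translation": [-0.2,0,0],"rotation": [0,0,0]},
  {"translation": [0,0,0],"rotation": [0,0,0]},
])

```text
clock: 35.1
eef_pos: [469.7, -92.6, 305.2]
ee_rot: [1.279, 1.163, -1.276]
force: [-0.1, 0.2, -0.8]
finger_gap: 24.6
```

Call:
drive_tool([
  {"translation": [0,0.39,-0.09],"rotation": [-0.006,0,0]},
  {"translation": [0,0.39,-0.08],"rotation": [-0.006,0,0]},
  {"translation": [0,0.39,-0.08],"rotation": [-0.006,0,0]},
  {"translation": [0,0.39,-0.07],"rotation": [-0.006,0,0]},
  {"translation": [0,0.4,-0.06],"rotation": [-0.006,0,0]},
  {"translation": [0,0.4,-0.05],"rotation": [-0.006,0,0]},
  {"translation": [0,0.4,-0.05],"rotation": [-0.006,0,0]},
  {"translation": [0,0.4,-0.04],"rotation": [-0.006,0,0]},
  {"translation": [0,0.4,-0.03],"rotation": [-0.006,0,0]},
  {"translation": [0,0.4,-0.02],"rotation": [-0.006,0,0]},
  {"translation": [0,0.4,-0.02],"rotation": [-0.006,0,0]},
  {"translation": [0,0.4,-0.01],"rotation": [-0.006,0,0]},
])

```text
clock: 36.3
eef_pos: [660.2, -66.2, 302.6]
ee_rot: [1.109, 1.271, -1.112]
force: [0.6, -0.4, -0.2]
finger_gap: 24.9
```

Call:
drive_tool([
  {"translation": [0,0,0],"rotation": [0,0,0]},
  {"translation": [0,0,0],"rotation": [0,0,0]},
  {"translation": [0,0,0],"rotation": [0,0,0]},
])

```text
clock: 36.6
eef_pos: [659.1, -66.9, 303.8]
ee_rot: [1.111, 1.269, -1.113]
force: [-0.4, -0.6, -0.9]
finger_gap: 25.5
```

Run:
```python
from h import *
from rig import sensors
s=sensors.get_state();print(s["eef_pos"],s["clock"],s["force"],s["finger_gap"])
plan((660,-66.2,s["eef_pos"][2]-54),0.132,1,1)
```

```text
[659.1 -66.9 303.8] 36.6 [-0.4 -0.6 -0.9] 25.455296349144124
-0.000 0.024 -0.015 | -0.0001 0.0000 0.0004
```

Call:
drive_tool([
  {"translation": [0.2,0.02,0],"rotation": [0,0,0]},
  {"translation": [0.4,0,0],"rotation": [0,0,0]},
  {"translation": [0.4,0,0],"rotation": [0,0,0]},
  {"translation": [0.4,0,0],"rotation": [0,0,0]},
  {"translation": [0.4,0,0],"rotation": [0,0,0]},
  {"translation": [0.4,0,0],"rotation": [0,0,0]},
  {"translation": [0.3,0,0],"rotation": [0,0,0]},
  {"translation": [0.15,0,0],"rotation": [0,0,0]},
  {"translation": [0.1,0,0],"rotation": [0,0,0]},
  {"translation": [0.1,0,0],"rotation": [0,0,0]},
  {"translation": [0,0,0],"rotation": [0,0,0]},
  {"translation": [0,0,0],"rotation": [0,0,0]},
])

```text
clock: 37.8
eef_pos: [660.9, -66.4, 190.8]
ee_rot: [1.111, 1.269, -1.11]
force: [0.4, -0.2, -0.6]
finger_gap: 24.7
```

Call:
drive_tool([
  {"translation": [0.03,0,0],"rotation": [0,0,0]},
  {"translation": [0.03,0,0],"rotation": [0,0,0]},
  {"translation": [0.03,0,0],"rotation": [0,0,0]},
  {"translation": [0,0,0],"rotation": [0,0,0]},
  {"translation": [0,0,0],"rotation": [0,0,0]},
])

```text
clock: 38.3
eef_pos: [660.6, -66.3, 186.6]
ee_rot: [1.111, 1.269, -1.111]
force: [-1.0, -0.5, -0.7]
finger_gap: 25.0
```

Call:
drive_tool([
  {"translation": [0.03,0,0],"rotation": [0,0,0]},
  {"translation": [0,0,0],"rotation": [0,0,0]},
  {"translation": [0.02,0,0],"rotation": [0,0,0]},
  {"translation": [0,0,0],"rotation": [0,0,0]},
  {"translation": [0,0,0],"rotation": [0,0,0]},
])

```text
clock: 38.8
eef_pos: [660.8, -66.3, 185.0]
ee_rot: [1.111, 1.269, -1.11]
force: [-0.3, -0.3, 0.9]
finger_gap: 24.8
```

Call:
drive_tool([
  {"translation": [0.02,0,0],"rotation": [0,0,0]},
  {"translation": [0,0,0],"rotation": [0,0,0]},
  {"translation": [0,0,0],"rotation": [0,0,0]},
])

```text
clock: 39.1
eef_pos: [660.8, -66.4, 184.9]
ee_rot: [1.111, 1.269, -1.11]
force: [-3.1, 0.5, 7.4]
finger_gap: 24.8
```

Call:
drive_tool([
  {"translation": [0,0,0],"rotation": [0,0,0]},
  {"translation": [0,0,0],"rotation": [0,0,0]},
  {"translation": [0,0,0],"rotation": [0,0,0]},
  {"translation": [0,0,0],"rotation": [0,0,0]},
  {"translation": [0,0,0],"rotation": [0,0,0]},
  {"translation": [0,0,0],"rotation": [0,0,0]},
  {"translation": [0,0,0],"rotation": [0,0,0]},
  {"translation": [0,0,0],"rotation": [0,0,0]},
  {"translation": [0,0,0],"rotation": [0,0,0]},
], grip=1)

```text
clock: 40.0
eef_pos: [660.6, -66.3, 183.9]
ee_rot: [1.111, 1.269, -1.111]
force: [-0.3, -0.1, -0.1]
finger_gap: 85.3
```

Call:
drive_tool([
  {"translation": [-0.2,0,0],"rotation": [0,0,0]},
  {"translation": [-0.4,0,0],"rotation": [0,0,0]},
  {"translation": [-0.4,0,0],"rotation": [0,0,0]},
  {"translation": [-0.4,0,0],"rotation": [0,0,0]},
  {"translation": [-0.4,0,0],"rotation": [0,0,0]},
  {"translation": [-0.4,0,0],"rotation": [0,0,0]},
  {"translation": [-0.2,0,0],"rotation": [0,0,0]},
])

```text
clock: 40.7
eef_pos: [661.2, -66.6, 283.1]
ee_rot: [1.112, 1.266, -1.109]
force: [-0.3, -0.5, -0.2]
finger_gap: 85.3
```

Call:
drive_tool([
  {"translation": [0,-0.3,0],"rotation": [0,0,0]},
  {"translation": [0,-0.4,0.2],"rotation": [0,0,0]},
  {"translation": [0,-0.4,0.4],"rotation": [0,0,0]},
  {"translation": [0,-0.4,0.5],"rotation": [0,0,0]},
  {"translation": [0,-0.4,0.5],"rotation": [0,0,0]},
  {"translation": [0,-0.4,0.5],"rotation": [0,0,0]},
  {"translation": [0,-0.4,0.5],"rotation": [0,0,0]},
  {"translation": [0,-0.3,0.5],"rotation": [0,0,0]},
  {"translation": [0,-0.2,0.4],"rotation": [0,0,0]},
  {"translation": [0,0,0.2],"rotation": [0,0,0]},
  {"translation": [0,0,0],"rotation": [0,0,0]},
])

```text
clock: 41.8
eef_pos: [553.4, -231.0, 280.4]
ee_rot: [1.112, 1.268, -1.112]
force: [-0.5, 0.1, 0.5]
finger_gap: 85.3
```

Run:
```python
from h import *
from rig import sensors,snapshot
import cv2
s=sensors.get_state();print(s["eef_pos"],s["clock"],s["force"],s["finger_gap"])
d=snapshot("side")[140:340,290:480];t=snapshot("top")[120:240,200:440]
cv2.imwrite("pics/f1.png",np.vstack([cv2.resize(d,(380,400)),cv2.resize(t,(380,190))]) if 0 else np.hstack([cv2.resize(d,(380,400)),cv2.resize(np.vstack([t,t*0]),(420,400))]))
```

```text
[ 553.4 -231.   280.4] 41.8 [-0.5  0.1  0.5] 85.27461896640988
```

View pics/f1.png

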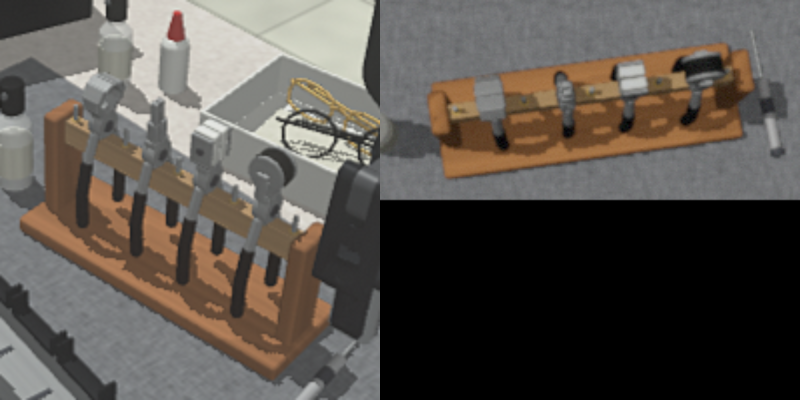

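All four hang upright on the bench rack: nipper, snipe, nylon, axis (top crop (489,95), (564,92), (631,78), (704,68)). A last numeric check follows, then the hand-in.

Run:
```python
from h import *
from rig import manip
c=np.array([649.1,8.1]);ay=np.array([-.1316,.9913]);ax=np.array([.9913,.1316])
for n,u,z in(("nip",(262.3,177),150),("snipe",(305.1,175),156),("nylon",(343.4,166.8),154),("axis",(385.1,160.8),157)):
    q=plane("top",u,z)[:2]-c;print(n,"x",round(q@ax,1),"y",round(q@ay,1))
print(manip.hand_in())
```

```text
nip x -0.1 y 74.0
snipe x -6.1 y 23.3
nylon x -2.7 y -23.4
axis x -3.3 y -73.4
the job is handed in; nothing more can be done
None
```

I moved the four pliers one at a time from the drain rack to the bench rack and handed the job in at about 42 s of the 109 s allowed. From left to right they hang as end nippers, snipe, nylon and lens-axis, the same order as before. No pliers were dropped, and the readings after each move showed at most about 8 N.

In the last pictures all four stand upright astride the rail, with the gripper open and clear of everything. The heads measured within about 2 mm of their place centres along the rail. Across the rail they were off by 0 to 6 mm, with the snipe worst at about −6 mm against the ±10 mm limit. I took that reading at its slim tip from coarse pixels, so it is less certain. I released each head within about 1 mm of the height at which I had gripped it on the drain rack. I made no separate measurement of seated height or tilt, and the hand-in gave no verdict.

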